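# Clamp the stirring lid and crank the settled paint

### The job

The scenery paint in the green-banded tin has settled. Swing the lid's red-sleeved wire clasp right over until it snaps down and holds the lid shut; only then crank the orange grip clockwise (seen from above) through at least two full turns, and leave the crank parked over the yellow rib opposite the clasp. Leave the painted figure, the two dropper bottles and the cup where they stand.

Things in the scene. Friction and masses are not known exactly. Their poses are not given: they have to be found in the camera images.
- tin: Green-banded steel paint tin, 140 mm in diameter, rim 165 mm above the bench, in a round plywood holder (184 mm across, 30 mm high) screwed to the bench: it cannot move. Origin on the bench under the tin's axis, z up. On its -x side the clasp, on its +x side the yellow parking rib, at x 24, y 46 mm a spout 29 mm across standing 13 mm above the lid.
- lid_hub (a point): Middle of the white stirring lid's upper face (148 mm across), on the crank's vertical axis, 179 mm above the bench; the lid lies on a rubber gasket, cannot be lifted off and sinks about 3 mm as the clasp is shut. A hub (44 mm across at its foot, 26 mm above) rises 21 mm here; the crank's boss (28 mm across) covers it up to 36 mm above this point.
- clasp (a joint): Angle of the wire clasp, rad. 0: open, level, straight out along the tin's -x; 1.57: upright; 3.14: shut, level on the lid, towards the crank. Starts at 0 to 0.7. Loose, staying where it is left, up to 1.6; from there the gasket pushes it back, hardest (about 0.4 N m) near 2.15; the dead centre is at 2.75, beyond which it snaps shut and holds itself.
- clasp_bar (a point): Middle of the clasp's crossbar: a red sleeve 13 mm thick, 40 mm long, along the tin's y axis, between two steel wires 5 mm thick, 53 mm over their outsides. It swings at 54 mm about a level pin (point clasp_pin). When shut its middle lies 26 mm from the tin's axis, 8 mm above the lid's face, lower than the crank's arm. The point's axes turn with the clasp.
- clasp_pin (a point): Middle of the clasp's hinge pin, level along the tin's y axis, 80 mm from the tin's axis on its -x side, 8 mm above the lid's upper face (187 mm above the bench, 3 mm less when shut). Its x and z axes are the tin's.
- crank (a joint): Angle of the hand crank, rad, growing clockwise seen from above and counting turns. 0, 6.283, 12.566, ... is parked: the arm points along the tin's +x, over the yellow rib; at q it points at angle -q about the tin's z. Starts at -1.2 to -0.2. The stirrer drags: 0.15 N m friction plus 0.08 N m per rad/s; it stays where it is left.
- crank_grip (a point): Centre of the orange grip, 52 mm from the crank axis, 54 mm above the lid's upper face: an upright square post 20 by 20 mm, 44 mm tall, flats along and across the black arm, moulded in one with it: it does not spin but turns with the crank. Its x axis points outward along the arm, z up. The arm (18 mm wide, 9 mm thick) has its top 21 mm below this point.
- figure: Bystander: painted knight figure on a black painting handle, 52 mm across and 138 mm tall, standing. Origin under its centre.
- dropper_red: Bystander: red dropper bottle with a white cap, 32 mm across, 86 mm tall, standing. Origin under its centre.
- dropper_blue: Bystander: blue dropper bottle with a white cap, 32 mm across, 86 mm tall, standing. Origin under its centre.
- cup: Bystander: white rinsing cup, 76 mm across, 85 mm tall, standing. Origin under its centre.

How it is judged:
By the outcome, as a careful person would: the job done as asked, in the order asked, and still so for the second after the job is handed in, with the robot touching nothing.
It also fails if it takes over 72 s, if anything falls off the work surface, if the arm or the gripper's body presses on something with over 40 N, if the wrist force passes 120 N, or if a joint passes its speed limit or range.

### The arm

A 6-joint arm with a two-finger parallel gripper is mounted at the origin on the work surface. World frame = base frame: x ahead of the robot, y to its left, z up, the work surface at z = 0. Lengths are in m, angles in rad, forces in N, time in s.
With the tool pointing down it reaches from about 0.375 to 0.925 m from the base axis. Payload 5.7 kg.
Tool frame: the origin (TCP) lies midway between the tips of the shut fingers; the grasp point (between the pads) lies 19 mm behind it; z points along the fingers, x is the direction in which the jaws open and shut, and the axes are right-handed (so a half turn about z gives the same grasp; the last joint's range is limited). The gripper opens to 88 mm and grips with 3 to 60 N. Pads are 20 mm wide; open, the fingers measure 115 mm over their backs; the gripper's body (75 mm by 178 mm) begins 61 mm behind the grasp point.
Start: joints at [-1.448, 0.359, 1.51, -0, 1.272, -0.115], TCP at [0.141, -0.583, 0.223] pointing down, gripper open.
Joint ranges: [-2.97, 2.97], [-1.01, 2.36], [0.21, 2.38], [-0.96, 4.11], [0.2, 2.71], [-2.98, 2.98]. Speed limits (rad/s): [2.39, 2.39, 3.14, 3.14, 3.14, 3.14].

### API

Orientations are given as a unit quaternion [x, y, z, w].
In Python, from bench import move_ptp, servo_line, goto_joints, move_gripper, sleep, inverse_kinematics, capture, PlanningError, close_job, spot_in, silhouettes, current_clock, current_joint_pos, current_qvel, current_joint_torque, current_position, current_orientation, current_force, current_torque, current_finger_gap gives the robot as it stands. Calls block until the motion is done:
- move_ptp(position, orientation): joint-space move of the TCP to a pose.
- servo_line(position, orientation=None, rate=0.15, contact_N=None): straight line of the TCP; orientation=None keeps the orientation; rate is the mean speed in m/s. With contact_N (N) it stops when the force on the tool has changed by that much, and returns True; else False.
- goto_joints(angles): joint-space move.
- move_gripper(opening): finger opening in m; the grip force is fixed at half the most; returns when the fingers have stopped.
- sleep(seconds).
- inverse_kinematics(position, orientation): joint angles nearest the present ones, or None.
- capture(name): name is "scene" or "top" or "wrist"; returns a dict with "image" (480x640x3 uint8, blue, green, red), "range_z" (480x640 float32, m along the optical axis (not along the pixel's ray), 0 where there is no reading), "intrinsics" (3x3 intrinsics, pixels), "k1" (the pictures are not rectified: a ray, as slopes to the right and down, at radius r is drawn at 1 + k1 r^2 times it, then the intrinsics apply), "R" (3x3) and "t" (3): a world point X has camera coordinates R X + t. Camera axes: x right, y down, z forward; pixel columns grow to the right and rows downward; lengths in m; the calibration is good to about 2 mm. A picture is of the moment at which its call begins.
A pose or a line that the arm cannot do raises PlanningError and nothing moves.
- close_job(): hands the job in, once; it reports no verdict.
Trained networks look in the newest picture that a camera, given by its name, has taken for a name from the list of things; names that differ only in an ending like _2 or _b are one class to them, and where a whole thing is asked for, a point or a joint stands for the part that bears it (a point fixed in the world has none). Each returns a list of dicts, best first, with "conf" (0 to 1); they miss things now and then, are a little off and sometimes report something else, mostly with a low value. They report only what shows in the picture. A call takes as long as a camera call.
- spot_in(camera, query): "xy" ([column, row] in pixels, amid what is visible of it).
- silhouettes(camera, query): "region" (480x640 bool, what is visible of it) and "xy" ([column, row] in pixels, amid what is visible of it).
Readings, each from a call of its own:
- current_clock(): time.
- current_joint_pos(): joint angles.
- current_qvel(): joint speeds.
- current_joint_torque(): joint torques, N m.
- current_position(): TCP position.
- current_orientation(): TCP orientation.
- current_force(): force on the tool from outside, world axes, zero at the start.
- current_torque(): the same for the moment, N m.
- current_finger_gap(): finger opening in m.
Only numpy, scipy, OpenCV 4.12 (cv2) and the standard library are available. Lean on these libraries where they do the work, as an engineer would, in place of code of your own. Each camera call takes 0.05 s, during which the arm holds its last target.

## Working session

There is one attempt and no reset: what is moved stays moved. The work goes in short steps, each a Python script; the robot and the scene stay as the last script left them, time stands still between calls to the robot, and variables do not carry over. Pictures are saved under pics/ and viewed, and the job is handed in when it is done.

```bash
ls; mkdir -p pics
python3 - <<'E'
from bench import *
import cv2
for n in ["scene","top","wrist"]:
    c=capture(n); cv2.imwrite(f"pics/{n}0.png",c["image"]); print(n,c["R"].round(3).tolist(),c["t"],c["intrinsics"].tolist(),c["k1"])
    for q in ["tin","lid_hub","clasp_bar","clasp_pin","crank_grip","figure","dropper_red","dropper_blue","cup"]:
        try: print(q,[(round(d["conf"],2),[round(float(v)) for v in d["xy"]]) for d in spot_in(n,q)][:3])
        except Exception as e: print(q,e)
print(current_clock(),current_orientation())
E
```

```text
pics
scene [[-0.29, 0.957, -0.001], [0.509, 0.154, -0.847], [-0.81, -0.246, -0.532]] [ 0.18142213 -0.19351555  1.51921467] [[488.31884987423774, 0.0, 319.5383998546058], [0.0, 488.31884987423774, 238.1016571773699], [0.0, 0.0, 1.0]] 0.01759394835742698
tin [(0.57, [337, 250])]
lid_hub [(0.81, [338, 210]), (0.23, [346, 173])]
clasp_bar [(0.64, [343, 173])]
clasp_pin [(0.9, [340, 213])]
crank_grip [(0.8, [354, 201])]
figure [(0.84, [424, 261]), (0.51, [400, 299])]
dropper_red [(0.78, [258, 282])]
dropper_blue [(0.97, [396, 300])]
cup []
top [[-0.018, -1.0, -0.014], [-0.996, 0.02, -0.089], [0.09, 0.013, -0.996]] [0.02906    0.59809273 1.01966536] [[460.6863075720095, 0.0, 313.5701311075286], [0.0, 460.6863075720095, 235.30616576778561], [0.0, 0.0, 1.0]] -0.10586984832829548
tin [(0.95, [315, 250])]
lid_hub [(0.65, [313, 250]), (0.45, [301, 234])]
clasp_bar [(0.87, [322, 309])]
clasp_pin [(0.97, [315, 250])]
crank_grip [(0.67, [301, 235]), (0.5, [247, 231])]
figure [(0.87, [233, 283])]
dropper_red [(0.59, [373, 211]), (0.26, [315, 246])]
dropper_blue [(0.63, [250, 232])]
cup [(0.57, [398, 276])]
wrist [[0.235, -0.972, -0.001], [-0.929, -0.225, 0.293], [-0.285, -0.068, -0.956]] [-0.59945349 -0.03601721  0.39212992] [[342.45846663517693, 0.0, 318.12806492288655], [0.0, 342.45846663517693, 241.18509616841732], [0.0, 0.0, 1.0]] -0.03599270520274377
tin []
lid_hub []
clasp_bar []
clasp_pin []
crank_grip []
figure []
dropper_red []
dropper_blue []
cup []
1.5 [ 7.85981175e-01 -6.18250425e-01 -5.52521077e-05 -4.58445642e-05]
```

View pics/scene0.png

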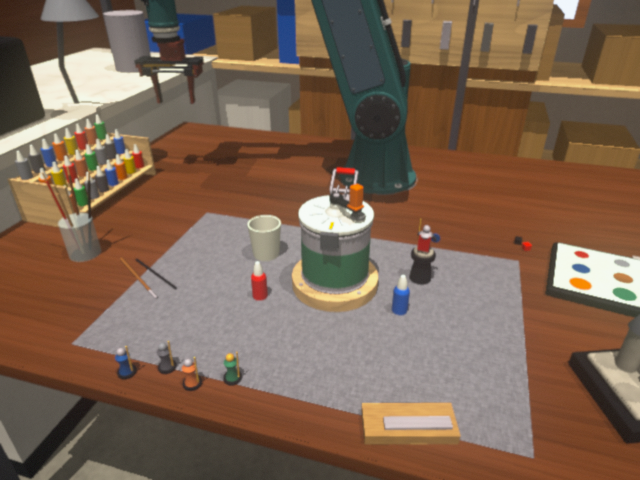

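View pics/top0.png

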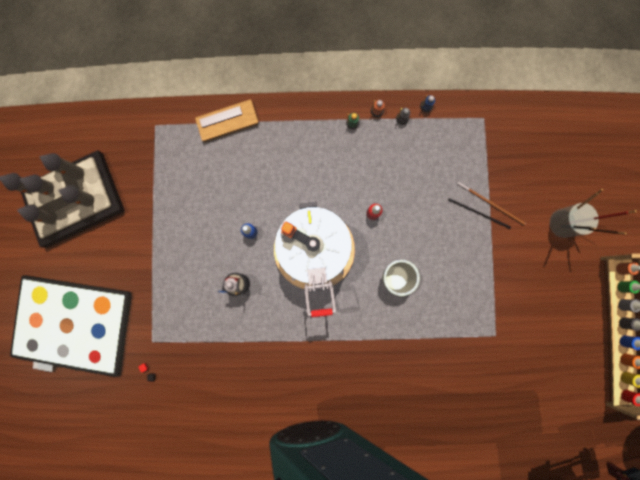

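```bash
cat > h.py <<'E'
from bench import *
import numpy as np, cv2
from scipy.spatial.transform import Rotation as Ro
from scipy.optimize import least_squares
def cloud(c):
    K=c["intrinsics"];z=c["range_z"];h,w=z.shape
    u,v=np.meshgrid(np.arange(w),np.arange(h))
    xd=(u-K[0,2])/K[0,0];yd=(v-K[1,2])/K[1,1]
    x,y=xd.copy(),yd.copy()
    for _ in range(8):
        s=1+c["k1"]*(x*x+y*y);x=xd/s;y=yd/s
    P=np.stack([x*z,y*z,z],-1)
    return (P-c["t"])@c["R"]
def hsv(c): return cv2.cvtColor(c["image"],cv2.COLOR_BGR2HSV).astype(int)
def colormask(c,name):
    H=hsv(c);h,s,v=H[...,0],H[...,1],H[...,2]
    if name=="red": return ((h<5)|(h>172))&(s>170)&(v>110)
    if name=="orange": return (h>=6)&(h<17)&(s>190)&(v>130)
    if name=="yellow": return (h>=20)&(h<35)&(s>140)&(v>130)
E
python3 - <<'E'
from h import *
for n in ["top","scene"]:
    c=capture(n);P=cloud(c);ok=c["range_z"]>0
    near=ok&(np.hypot(P[...,0]-.57,P[...,1])<.17)&(P[...,2]>.14)
    lid=near&(abs(P[...,2]-.179)<.004)&(hsv(c)[...,1]<60)
    L=P[lid]
    print(n,"lid",lid.sum(),np.median(L,0), L.min(0),L.max(0))
    hull=cv2.convexHull(L[:,:2].astype(np.float32)[:,None])[:,0]
    r=least_squares(lambda p:np.hypot(hull[:,0]-p[0],hull[:,1]-p[1])-.074,[.57,0],loss="soft_l1",f_scale=.002);print("c",r.x,np.abs(r.fun).mean())
    for k in ["red","orange","yellow"]:
        m=near&colormask(c,k);Q=P[m]
        if len(Q): print(k,m.sum(),np.median(Q,0).round(4),Q.min(0).round(3),Q.max(0).round(3))
    if n=="top": print("hist",np.histogram(P[near][:,2],bins=np.arange(.14,.29,.005)))
    im=c["image"][130:370,200:440] if n=="top" else c["image"][150:310,250:450]
    cv2.imwrite(f"pics/{n}1.png",cv2.resize(im,None,fx=2.5 if n=="top" else 3.5,fy=2.5 if n=="top" else 3.5))
    for q in ["figure","dropper_red","dropper_blue","cup"]:
        s=silhouettes(n,q)
        if s: print(q,s[0]["conf"],np.median(P[s[0]["region"]&ok],0).round(3))
E
```

```text
top lid 3566 [0.56157532 0.01200322 0.18001043] [ 0.48291716 -0.05480069  0.17528108] [0.65075931 0.09109835 0.18298696]
c [0.56711867 0.01790316] 0.0020028658858544106
red 106 [0.4396 0.0042 0.2158] [ 0.434 -0.014  0.21 ] [0.445 0.021 0.219]
yellow 2 [0.6181 0.023  0.1845] [0.614 0.022 0.184] [0.622 0.024 0.185]
hist (array([   0,    8,    3,    0,    0,    3,    7, 1780, 2097,  177,  191,
         81,   35,   49,  272,  239,    6,    5,    5,    3,    4,    5,
         48,   71,    0,    0,    0,    0,    0]), array([0.14 , 0.145, 0.15 , 0.155, 0.16 , 0.165, 0.17 , 0.175, 0.18 ,
       0.185, 0.19 , 0.195, 0.2  , 0.205, 0.21 , 0.215, 0.22 , 0.225,
       0.23 , 0.235, 0.24 , 0.245, 0.25 , 0.255, 0.26 , 0.265, 0.27 ,
       0.275, 0.28 , 0.285]))
figure 0.96 [0.491 0.184 0.077]
dropper_red 0.54 [ 0.645 -0.117  0.058]
dropper_blue 0.53 [0.608 0.16  0.059]
cup 0.8 [ 0.499 -0.177  0.023]
scene lid 1596 [0.5938892  0.01076633 0.17704606] [ 0.48430232 -0.05702198  0.17500406] [0.65451684 0.08962227 0.18299704]
c [0.57148554 0.01647993] 0.0035087698087331665
red 86 [0.4455 0.0034 0.2106] [ 0.437 -0.016  0.205] [0.45  0.021 0.214]
orange 283 [0.6039 0.0636 0.2349] [0.585 0.048 0.21 ] [0.612 0.074 0.255]
yellow 15 [0.6264 0.023  0.1805] [0.612 0.02  0.179] [0.636 0.026 0.182]
figure 0.72 [0.508 0.191 0.066]
dropper_red 0.78 [ 0.663 -0.117  0.041]
dropper_blue 0.88 [0.624 0.165 0.04 ]
cup 0.86 [ 0.523 -0.164  0.057]
```

View pics/top1.png

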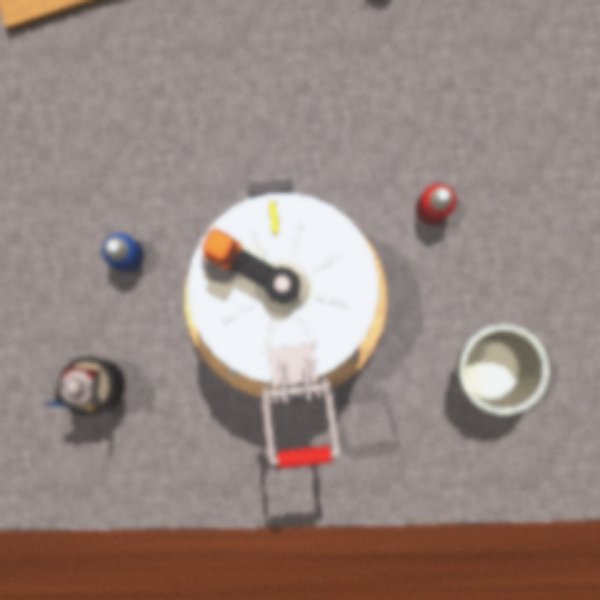

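View pics/scene1.png

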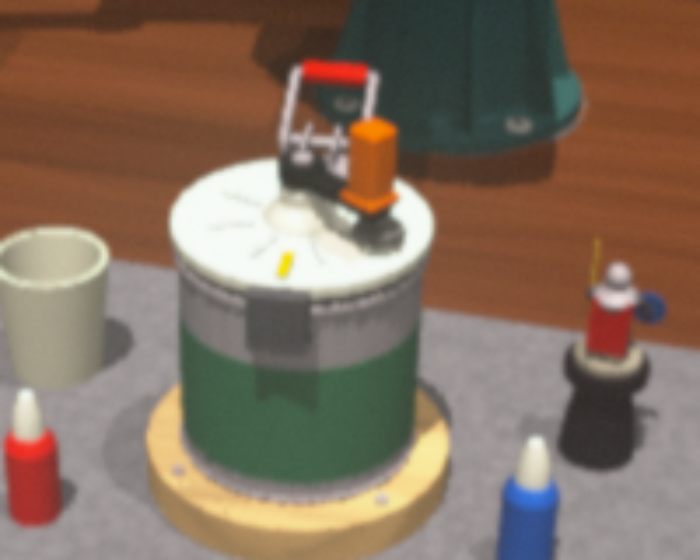

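```bash
python3 - <<'E'
from h import *
def proj(c,X):
    p=X@c["R"].T+c["t"];s=p[:,:2]/p[:,2:];s=s*(1+c["k1"]*(s**2).sum(1,keepdims=True));return s*c["intrinsics"][[0,1],[0,1]]+c["intrinsics"][:2,2]
for n in ["top","scene"]:
    c=capture(n);P=cloud(c);ok=c["range_z"]>0;H=hsv(c)
    near=ok&(np.hypot(P[...,0]-.57,P[...,1]-.017)<.15)&(P[...,2]>.17)
    if n=="top":
        m=near&(P[...,2]>.248);print("grip top",m.sum(),P[m].mean(0).round(4),P[m].min(0),P[m].max(0))
        m=near&(abs(P[...,2]-.215)<.006)&(P[...,0]>.5)&(np.hypot(P[...,0]-.569,P[...,1]-.0175)<.0175);print("boss top",m.sum(),P[m].mean(0).round(4),P[m].min(0),P[m].max(0),np.median(P[m][:,2]))
    m=near&colormask(c,"red");Q=P[m];mu=Q.mean(0);u,s,v=np.linalg.svd(Q-mu);print(n,"bar dir",v[0],mu)
    # lid outline hull via whitish pixels
    for ctr in [(.567,.0179),(.569,.0172),(.5715,.0165)]:
        a=np.linspace(0,2*np.pi,120);X=np.c_[ctr[0]+.074*np.cos(a),ctr[1]+.074*np.sin(a),np.full(120,.179)]
        im=cv2.resize(c["image"],None,fx=4,fy=4)
        p=proj(c,X); cv2.polylines(im,[(p*4+1.5).astype(int)],True,(0,0,255),1)
        x0,y0=p.min(0)-15;x1,y1=p.max(0)+15
        cv2.imwrite(f"pics/{n}_fit{int(ctr[0]*1e4)}.png",im[int(y0*4):int(y1*4),int(x0*4):int(x1*4)])
E
cd pics; python3 -c "
import cv2,numpy as np
for n in ['top','scene']:
    a=[cv2.resize(cv2.imread(f'{n}_fit{k}.png'),(390,400)) for k in (5669,5670,5690,5715,5714) if cv2.imread(f'{n}_fit{k}.png') is not None]
    print(len(a));cv2.imwrite(n+'_f.png',np.hstack([a[0],a[-1]]))
"
```

```text
grip top 124 [0.5928 0.0619 0.2552] [0.58155789 0.05108654 0.2498375 ] [0.6046387  0.07283786 0.25909624]
boss top 190 [0.5673 0.0194 0.2157] [0.55273769 0.00540071 0.20903399] [0.58288207 0.03351    0.22099313] 0.2156812689433602
top bar dir [-0.08480216  0.99633861 -0.01086127] [0.43914174 0.0032517  0.21571662]
scene bar dir [ 1.24488276e-01 -9.92220632e-01  9.41233782e-04] [0.44467178 0.00291875 0.21014511]
2
2[ WARN:0@0.024] global loadsave.cpp:275 findDecoder imread_('top_fit5670.png'): can't open/read file: check file path/integrity
[ WARN:0@0.024] global loadsave.cpp:275 findDecoder imread_('top_fit5690.png'): can't open/read file: check file path/integrity
[ WARN:0@0.037] global loadsave.cpp:275 findDecoder imread_('top_fit5714.png'): can't open/read file: check file path/integrity
[ WARN:0@0.061] global loadsave.cpp:275 findDecoder imread_('scene_fit5670.png'): can't open/read file: check file path/integrity
[ WARN:0@0.062] global loadsave.cpp:275 findDecoder imread_('scene_fit5690.png'): can't open/read file: check file path/integrity
[ WARN:0@0.068] global loadsave.cpp:275 findDecoder imread_('scene_fit5714.png'): can't open/read file: check file path/integrity
```

View pics/top_f.png

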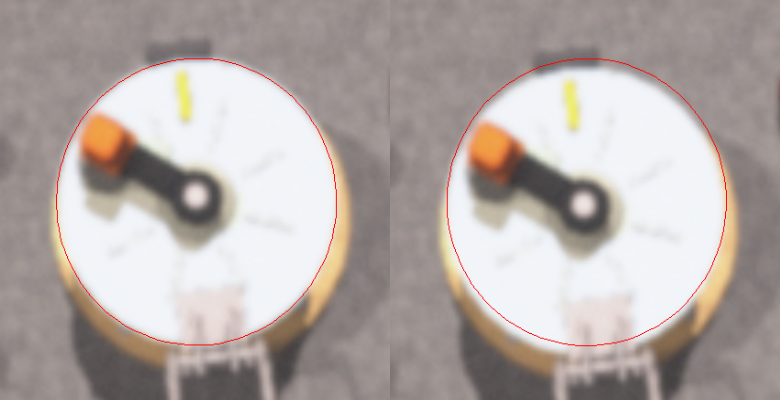

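View pics/scene_f.png

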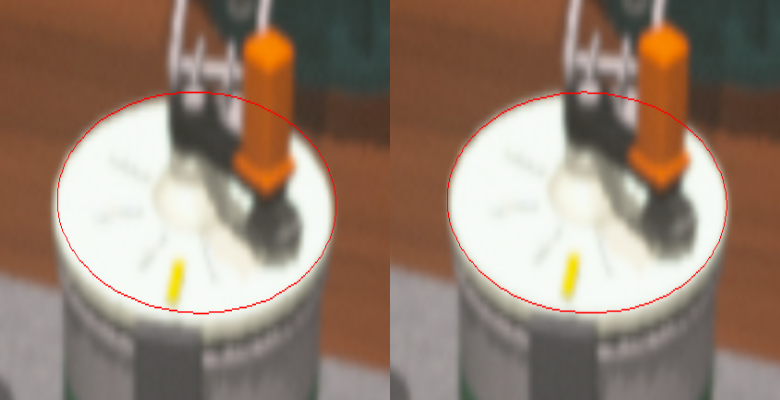

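```bash
cat >> h.py <<'E'
C=np.array([.569,.0175]);YAW=.108;ZL=.179
def setframe(c,y):
    global C,YAW
    C=np.array(c);YAW=y
def W(p):  # tin-frame xyz -> world
    c,s=np.cos(YAW),np.sin(YAW)
    return np.array([C[0]+c*p[0]-s*p[1],C[1]+s*p[0]+c*p[1],p[2]])
def down(a,tilt=0.):
    """tool x at world-yaw a, pointing down"""
    x=np.array([np.cos(a),np.sin(a),0]);z=np.array([0,0,-1.]);y=np.cross(z,x)
    return Ro.from_matrix(np.c_[x,y,z]).as_quat()
def tiltq(b,sgn=1):
    """tool z in tin xz plane: (sin b,0,-cos b); tool x = sgn * tin y"""
    R=Ro.from_euler('z',YAW).as_matrix()
    z=R@np.array([np.sin(b),0,-np.cos(b)]);x=R@np.array([0,sgn,0.]);y=np.cross(z,x)
    return Ro.from_matrix(np.c_[x,y,z]).as_quat()
def bar(th,zl=None):
    zl=ZL if zl is None else zl
    return np.array([-.080-.054*np.cos(th),0,zl+.008+.054*np.sin(th)])
E
python3 - <<'E'
from h import *
b=bar(.44);print(W(b))
for a in (0,np.pi):
    print(a,inverse_kinematics(W(b+[0,0,.12]),down(YAW+a)))
for sg in (1,-1):
  for be in (0,.5,.8):
    for th in (1.4,2.15,3.1): print(sg,be,th,inverse_kinematics(W(bar(th)),tiltq(be,sg)))
  for q in np.arange(-1,13,1): pass
E
```

```text
[0.44089417 0.00361053 0.21000073]
0 [-1.48722269e-01  3.18940711e-02  1.66525028e+00 -4.44089210e-16
  1.44444830e+00 -2.56722269e-01]
3.141592653589793 [-1.48722269e-01  3.18940711e-02  1.66525028e+00 -4.44089210e-16
  1.44444830e+00  2.88487038e+00]
1 0 1.4 [-1.27497547e-01  1.67897406e-01  1.73503394e+00 -4.44089210e-16
  1.23866130e+00 -1.80629387e+00]
1 0 2.15 [-1.09905768e-01  2.33064987e-01  1.67011439e+00 -4.44089210e-16
  1.23841328e+00 -1.78870210e+00]
1 0 3.1 [-1.00113089e-01  3.11701878e-01  1.67427758e+00 -4.44089210e-16
  1.15561320e+00 -1.77890942e+00]
1 0.5 1.4 [-0.2722362  -0.06640755  2.12211159  0.30312874  0.63860755 -2.15418771]
1 0.5 2.15 [-0.22846597  0.01223192  2.07198519  0.28405351  0.60018774 -2.10503406]
1 0.5 3.1 [-0.20570924  0.12180197  2.08980414  0.33076759  0.4729791  -2.14482849]
1 0.8 1.4 None
1 0.8 2.15 None
1 0.8 3.1 [-0.31105049  0.1558606   2.34851223  1.93770138  0.31803431  2.4562169 ]
-1 0 1.4 [-1.27497547e-01  1.67897406e-01  1.73503394e+00 -4.44089210e-16
  1.23866130e+00  1.33529878e+00]
-1 0 2.15 [-1.09905768e-01  2.33064987e-01  1.67011439e+00 -4.44089210e-16
  1.23841328e+00  1.35289056e+00]
-1 0 3.1 [-1.00113089e-01  3.11701878e-01  1.67427758e+00 -4.44089210e-16
  1.15561320e+00  1.36268324e+00]
-1 0.5 1.4 [-0.2722362  -0.06640755  2.12211159  0.30312874  0.63860755  0.98740494]
-1 0.5 2.15 [-0.22846597  0.01223192  2.07198519  0.28405351  0.60018774  1.0365586 ]
-1 0.5 3.1 [-0.20570924  0.12180197  2.08980414  0.33076759  0.4729791   0.99676417]
-1 0.8 1.4 None
-1 0.8 2.15 [-3.52570698e-01  3.45319819e-04  2.32910038e+00  1.37399603e+00
  3.31129321e-01 -1.25027930e-01]
-1 0.8 3.1 [-0.31105049  0.1558606   2.34851223  1.93770138  0.31803431 -0.68537576]
```

Run:
```python
from h import *
b=bar(.44)
move_ptp(W(b+[0,0,.12]),down(YAW)); move_gripper(.045)
print(current_clock(),current_position(),current_finger_gap())
c=capture("wrist");cv2.imwrite("pics/w1.png",c["image"]);P=cloud(c);ok=c["range_z"]>0
near=ok&(P[...,2]>.17)&(P[...,2]<.3)&(np.hypot(P[...,0]-.57,P[...,1]-.017)<.16)
for k in ["red","orange","yellow"]:
    m=near&colormask(c,k);Q=P[m]
    if len(Q)>3: 
        u,s,v=np.linalg.svd(Q-Q.mean(0));print(k,len(Q),np.median(Q,0).round(4),Q.mean(0).round(4),Q.min(0).round(4),Q.max(0).round(4),v[0].round(3))
lid=near&(abs(P[...,2]-.179)<.004)&(hsv(c)[...,1]<60);L=P[lid];print(lid.sum(),np.median(L[:,2]),L.min(0),L.max(0))
```

```text
5.2917 [0.44090775 0.00361489 0.330027  ] 0.04464623423173916
red 576 [0.4384 0.0045 0.2149] [0.4383 0.0045 0.2148] [ 0.4314 -0.0155  0.2109] [0.4462 0.0235 0.2173] [ 0.113 -0.994 -0.   ]
orange 391 [0.587  0.0631 0.2528] [0.588  0.0626 0.2398] [0.5789 0.048  0.2135] [0.6048 0.0769 0.256 ] [ 0.088 -0.049  0.995]
yellow 238 [0.6146 0.0251 0.1832] [0.6105 0.0373 0.2074] [0.5862 0.02   0.1805] [0.6338 0.069  0.257 ] [ 0.347 -0.453 -0.821]
13841 0.1794141738611146 [ 0.47830477 -0.0553338   0.1750095 ] [0.65065649 0.09055384 0.18299556]
```

View pics/w1.png

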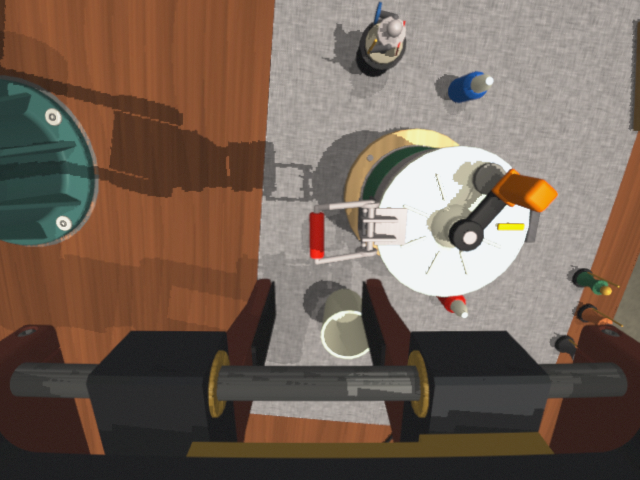

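```bash
sed -i 's/^C=np.array.*/C=np.array([.568,.0178]);YAW=.110;ZL=.179/' h.py
python3 - <<'E'
from h import *
b=bar(.44); q=down(YAW)
print(servo_line(W(b+[0,0,.05]),q,rate=.12))
print(servo_line(W(b+[0,0,-.017]),q,rate=.06,contact_N=6),current_force())
move_gripper(.021);print(current_finger_gap(),current_force(),current_clock())
c=capture("wrist");cv2.imwrite("pics/w2.png",c["image"])
E
```

```text
False
False [-0.93774737  0.1880867  -0.16643662]
0.020862430503779988 [ 0.36523319 -0.95036938  0.12710941] 7.925
```

View pics/w2.png

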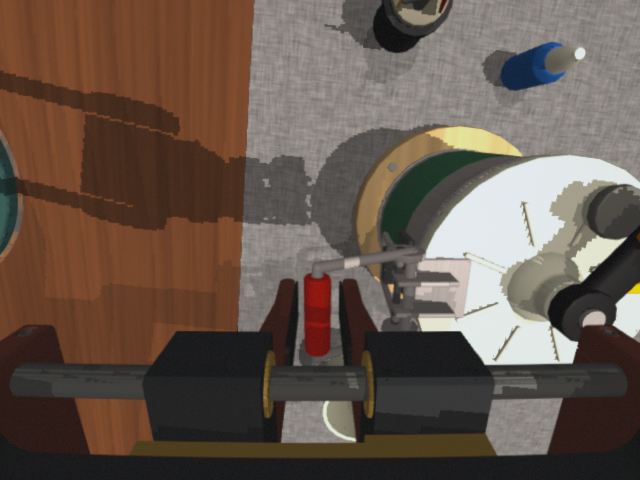

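Run:
```python
from h import *
q=down(YAW)
for th in np.linspace(.44,1.62,7)[1:]:
    servo_line(W(bar(th)+[0,0,-.017]),q,rate=.08); print(round(th,2),current_force().round(1),current_position().round(4))
move_gripper(.006) if 0 else None
move_gripper(.045); print(current_clock())
servo_line(W(bar(1.62)+[0,0,.06]),q,rate=.15)
c=capture("wrist");cv2.imwrite("pics/w3.png",c["image"]);P=cloud(c);ok=c["range_z"]>0
near=ok&(P[...,2]>.17)&(P[...,2]<.3)&(np.hypot(P[...,0]-.57,P[...,1]-.017)<.16)
Q=P[near&colormask(c,"red")];print(len(Q),Q.mean(0),Q.min(0),Q.max(0),W(bar(1.57)),current_clock())
```

```text
0.64 [-5.9  0.1  1.9] [0.444  0.0045 0.2022]
0.83 [-12.9  -0.8   8.4] [0.4479 0.005  0.2095]
1.03 [-22.8  -3.5  18. ] [0.4525 0.0056 0.2155]
1.23 [-33.9  -6.1  32.3] [0.4576 0.0062 0.2201]
1.42 [-1.7 -0.8  2.3] [0.4809 0.008  0.224 ]
1.62 [-0.1 -0.3  0.7] [0.4925 0.0093 0.224 ]
10.2583
905 [0.48869142 0.01050082 0.24650163] [ 0.48173897 -0.00991682  0.24228511] [0.49639313 0.02912765 0.24900343] [0.48844077 0.00901302 0.24099998] 10.975
```

View pics/w3.png

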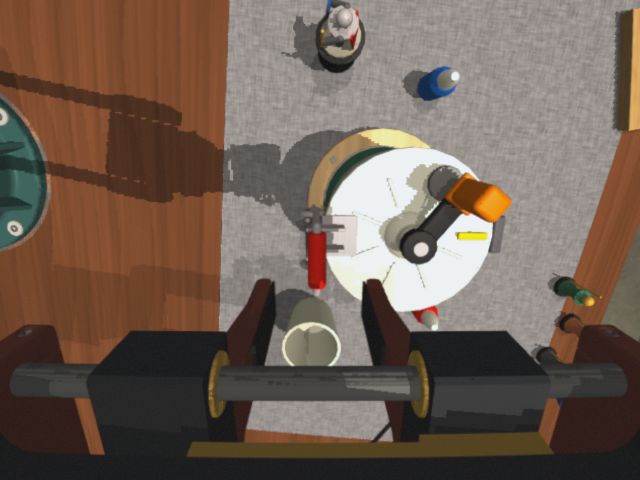

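Run:
```python
from h import *
be=.5;q=tiltq(be,-1);n=np.array([np.sin(be),0,-np.cos(be)])
move_gripper(0.0)
move_ptp(W(bar(1.57)-n*.045),q); print(current_clock(),current_position(),W(bar(1.57)-n*.045))
print("contact",servo_line(W(bar(1.6)-n*.0065),q,rate=.06,contact_N=5),current_force(),current_position()-W(bar(1.6)-n*.0065))
for th in np.arange(1.7,2.51,.2):
    t=np.array([np.sin(th),0,np.cos(th)])
    servo_line(W(bar(th)-n*.0065+t*.002),q,rate=.06); print(round(th,2),current_force().round(1),(current_position()-W(bar(th)-n*.0065+t*.002)).round(4))
    if np.linalg.norm(current_force())>35: break
c=capture("wrist");cv2.imwrite("pics/w4.png",c["image"])
c=capture("scene");cv2.imwrite("pics/s4.png",cv2.resize(c["image"][130:310,250:450],None,fx=3,fy=3));print(current_clock())
```

```text
12.925 [0.46752144 0.00651997 0.28095988] [0.46699701 0.00664464 0.2804912 ]
contact True [0.23119442 0.22320474 3.67943089] [ 0.00082639  0.00013352 -0.0002489 ]
1.7 [0.6 0.1 3.1] [ 0.0008 -0.0002  0.0004]
1.9 [-0.6  0.3  4.4] [ 0.0007 -0.0001  0.0005]
2.1 [0.6 0.7 7. ] [ 0.0012 -0.0002  0.001 ]
2.3 [0.8 0.2 5.4] [ 0.0015 -0.0003  0.0012]
2.5 [0.6 0.1 1.8] [ 0.0001 -0.0001  0.    ]
15.3167
```

View pics/s4.png

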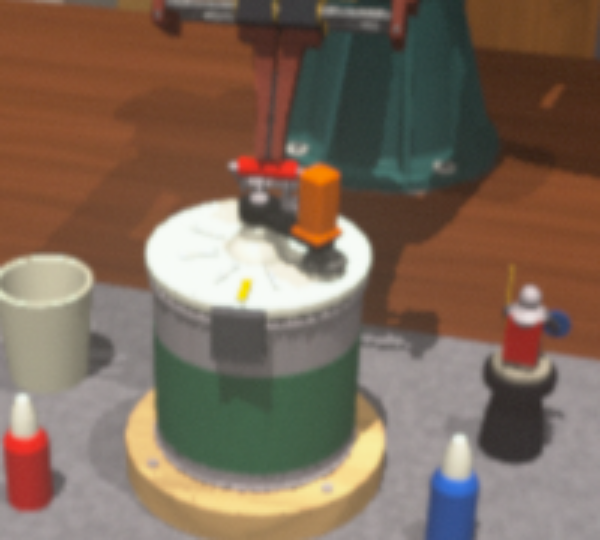

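View pics/w4.png

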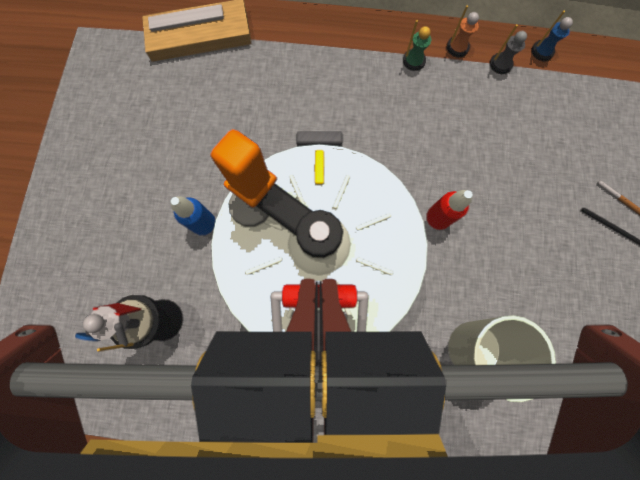

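Run:
```python
from h import *
be=.5;q=tiltq(be,-1);n=np.array([np.sin(be),0,-np.cos(be)])
for th,zl in ((2.65,.178),(2.8,.177),(2.95,.176),(3.1,.176)):
    t=np.array([np.sin(th),0,np.cos(th)])
    T=W(bar(th,zl)-n*.0065+t*.002)
    r=servo_line(T,q,rate=.06,contact_N=20); print(th,r,current_force().round(1),(current_position()-T).round(4))
p=current_position()
T=W(bar(3.14,.176)-n*.0065+np.array([0,0,-.003]))
print(servo_line(T,q,rate=.03,contact_N=12),current_force(),current_position()-T)
servo_line(W(bar(3.1)-n*.08),q,rate=.2)
c=capture("wrist");cv2.imwrite("pics/w5.png",c["image"]);P=cloud(c);ok=c["range_z"]>0
near=ok&(P[...,2]>.17)&(P[...,2]<.3)&(np.hypot(P[...,0]-.57,P[...,1]-.017)<.12)
Q=P[near&colormask(c,"red")];print(len(Q),Q.mean(0),Q.min(0),Q.max(0),W(bar(3.14,.176)),current_clock())
lid=near&(abs(P[...,2]-.178)<.006)&(hsv(c)[...,1]<60);print("lid z",np.median(P[lid][:,2]))
m=near&(P[...,2]>.251);print("grip top",m.sum(),P[m].mean(0).round(4))
```

```text
2.65 False [0.7 1.1 0.2] [-0.0011  0.0003 -0.001 ]
2.8 False [0.3 0.4 0. ] [-0.0007  0.0002 -0.0009]
2.95 False [-0.1  0.5  0.3] [-0.0004  0.0001 -0.0005]
3.1 False [-0.3 -0.1  3.7] [ 0.001  -0.0003  0.0008]
True [-12.59560022  -1.8173146   20.49073091] [ 0.00166443 -0.00015538  0.00307184]
801 [0.54052742 0.014461   0.19033959] [ 0.5334037  -0.00528122  0.18563063] [0.54819597 0.03375386 0.19357068] [0.54215707 0.01494576 0.184086  ] 17.3083
lid z 0.17725720321239652
grip top 2548 [0.5312 0.0271 0.2743]
```

View pics/w5.png

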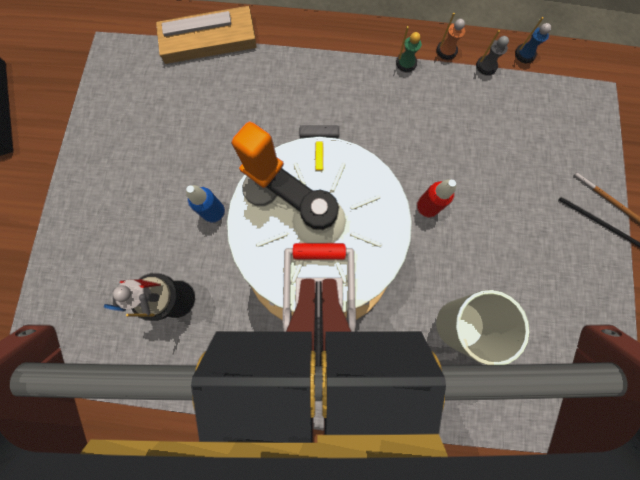

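```bash
cat >> h.py <<'E'
ZG=.218
def gpos(q,z=None,r=.052):
    return W([r*np.cos(q),-r*np.sin(q),ZG if z is None else z])
def gq(q,k=0): return down(YAW-q+np.pi/2+k*np.pi)
E
python3 - <<'E'
from h import *
q0=-.93
p=current_position(); servo_line(p+[0,0,.09],rate=.2)
move_ptp(gpos(q0,.32),gq(q0)); move_gripper(.048)
c=capture("wrist");cv2.imwrite("pics/w6.png",c["image"]);P=cloud(c);ok=c["range_z"]>0
near=ok&(np.hypot(P[...,0]-C[0],P[...,1]-C[1])<.09)
m=near&(abs(P[...,2]-.252)<.005)&colormask(c,"orange");Q=P[m]
print(len(Q),Q.mean(0).round(4),(Q.max(0)+Q.min(0))/2,"model",gpos(q0).round(4))
m=near&(abs(P[...,2]-.212)<.004)&(np.hypot(P[...,0]-C[0],P[...,1]-C[1])<.0165);Q=P[m];print("boss",len(Q),Q.mean(0),(Q.max(0)+Q.min(0))/2)
print(current_clock(),current_joint_pos().round(3))
E
```

```text
600 [0.593  0.0608 0.2528] [0.59320058 0.06117237 0.25218096] model [0.5943 0.0626 0.218 ]
boss 1014 [0.56742289 0.0184105  0.21301673] [0.56746043 0.019074   0.21201847]
21.9583 [-0.011  0.286  1.377  0.     1.479 -2.621]
```

View pics/w6.png

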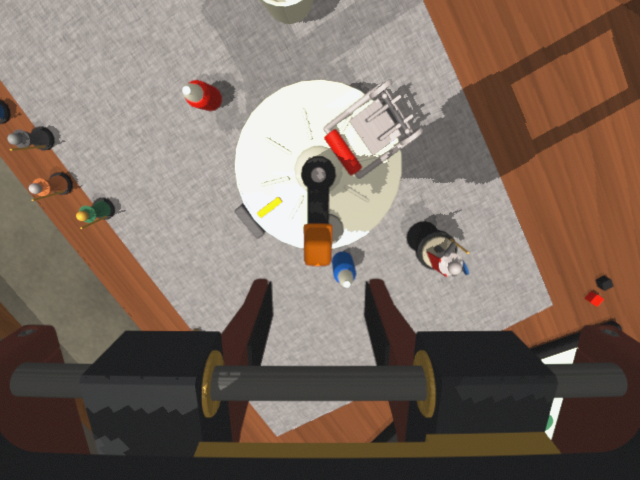

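```bash
cat >> h.py <<'E'
def sweep(qa,qb,k,step=.25,rate=.06,lead=0.):
    n=int(np.ceil((qb-qa)/step));fm=0
    for q in np.linspace(qa,qb,n+1)[1:]:
        servo_line(gpos(q),gq(q,k),rate=rate)
        f=current_force();fm=max(fm,np.linalg.norm(f))
        if np.linalg.norm(f)>35: print("FORCE",q,f); return q
    print("end",round(qb,3),"fmax",fm.round(1),"clk",current_clock(),"j",current_joint_pos().round(2)[[0,5]],"err",(current_position()-gpos(qb)).round(4))
    return qb
E
python3 - <<'E'
from h import *
q0=-.93
print(servo_line(gpos(q0),gq(q0),rate=.12,contact_N=8),current_force().round(1))
move_gripper(.024); print(current_finger_gap(),current_clock())
sweep(q0,.6,0)
c=capture("wrist");cv2.imwrite("pics/w7.png",c["image"])
c=capture("top");cv2.imwrite("pics/t7.png",cv2.resize(c["image"][170:330,220:420],None,fx=3,fy=3))
E
```

```text
False [ 1.2  0.1 -0.1]
0.02410930112781254 23.5417
end 0.6 fmax 1.4 clk 26.1083 j [-0.12 -1.21] err [ 0.0001 -0.0001  0.0001]
```

View pics/w7.png

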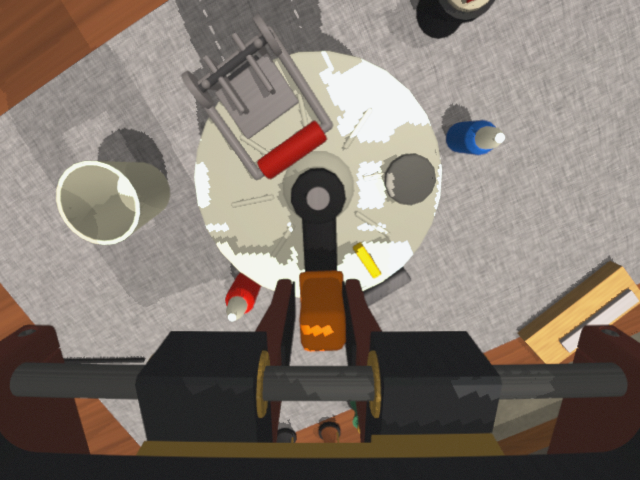

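Run:
```python
from h import *
q=sweep(.6,4.5,0,step=.57,rate=.072)
def regrasp():
    p=current_position()
    move_gripper(.046); servo_line(p+[0,0,.052],rate=.2)
    j=np.array(current_joint_pos());j[5]-=np.pi;goto_joints(j)
    servo_line(p,rate=.2,contact_N=10) and print("CONTACT",current_position()-p,current_force())
    move_gripper(.024)
    print("regrasped",current_clock(),current_finger_gap(),current_force().round(1))
if q==4.5:
    regrasp()
c=capture("wrist");cv2.imwrite("pics/w8.png",c["image"])
```

```text
end 4.5 fmax 1.6 clk 31.1667 j [-0.    2.81] err [-0.0003  0.     -0.0002]
regrasped 35.7583 0.02382093280928738 [ 0.4 -0.9  0.4]
```

View pics/w8.png

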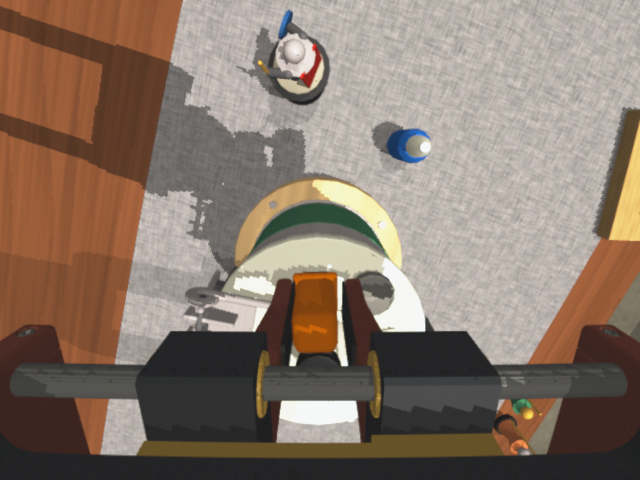

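Run:
```python
from h import *
def regrasp():
    p=current_position()
    move_gripper(.044); servo_line(p+[0,0,.045],rate=.25)
    j=np.array(current_joint_pos());j[5]-=np.pi;goto_joints(j)
    if servo_line(p,rate=.2,contact_N=10): print("CONTACT",current_position()-p,current_force()); return False
    move_gripper(.024)
    print("regrasped",current_clock(),current_finger_gap(),current_force().round(1));return True
q=sweep(4.5,7.6,1,step=.57,rate=.072)
if q==7.6 and regrasp():
    q=sweep(7.6,10.7,2,step=.57,rate=.072)
    if q==10.7: regrasp()
c=capture("wrist");cv2.imwrite("pics/w9.png",c["image"])
```

```text
end 7.6 fmax 1.3 clk 39.8083 j [-0.17  2.6 ] err [ 0.0001 -0.0001  0.0001]
regrasped 44.2417 0.024175675027522724 [-0.2 -0.4 -0.5]
end 10.7 fmax 1.8 clk 48.2417 j [-0.01  2.73] err [-0.0002  0.0001 -0.0001]
regrasped 52.675 0.02374460845896421 [-1.2  0.3  0.6]
```

View pics/w9.png

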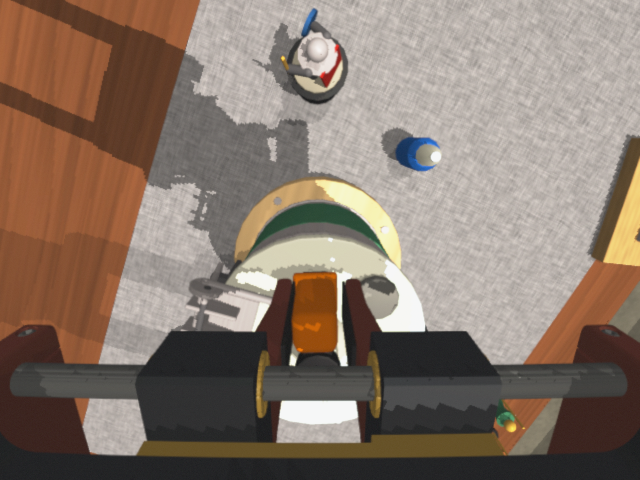

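Run:
```python
from h import *
qe=4*np.pi
sweep(10.7,qe,3,step=.5,rate=.068)
move_gripper(.018);print(current_finger_gap(),current_force().round(1),(current_position()-gpos(qe)).round(4))
servo_line(gpos(qe)+[0,0,.0],gq(qe,3),rate=.05)
move_gripper(.046);print(current_clock())
servo_line(gpos(qe,.31),rate=.25)
c=capture("wrist");cv2.imwrite("pics/w10.png",c["image"]);P=cloud(c);ok=c["range_z"]>0
near=ok&(np.hypot(P[...,0]-C[0],P[...,1]-C[1])<.09)
m=near&(abs(P[...,2]-.252)<.005)&colormask(c,"orange");Q=P[m];g=(Q.max(0)+Q.min(0))/2
m=near&(abs(P[...,2]-.212)<.004)&(np.hypot(P[...,0]-C[0],P[...,1]-C[1])<.0165);B=P[m];b=B.mean(0)
print(len(Q),g,Q.mean(0),len(B),b,"model",gpos(qe)); d=Q.mean(0)-b;print("q err",YAW-np.arctan2(d[1],d[0]))
m=near&colormask(c,"red")&(P[...,2]>.17);R=P[m]; print("bar",R.mean(0)); d=b-R.mean(0);print("bar->boss yaw",np.arctan2(d[1],d[0]),current_clock())
c=capture("top");cv2.imwrite("pics/t10.png",cv2.resize(c["image"][130:330,200:440],None,fx=3,fy=3))
```

```text
end 12.566 fmax 1.6 clk 55.1917 j [-0.07  1.38] err [ 0.0002 -0.      0.0001]
0.01988715349228407 [ 1.6  0.9 -1.2] [0.0004 0.0001 0.0001]
56.3
721 [0.61962307 0.0239894  0.25105061] [0.62030098 0.02389267 0.25238978] 851 [0.56977452 0.01751784 0.212716  ] model [0.61968572 0.02350847 0.218     ]
q err -0.015505001644936803
bar [0.54329883 0.01525823 0.1917333 ]
bar->boss yaw 0.08514015690090088 56.8667
```

View pics/w10.png

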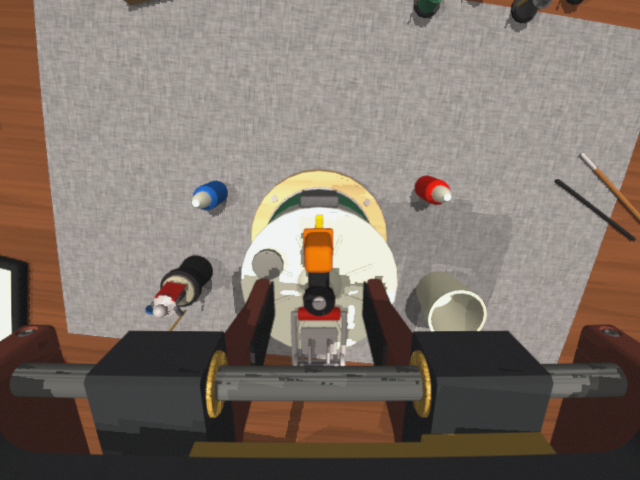

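View pics/t10.png

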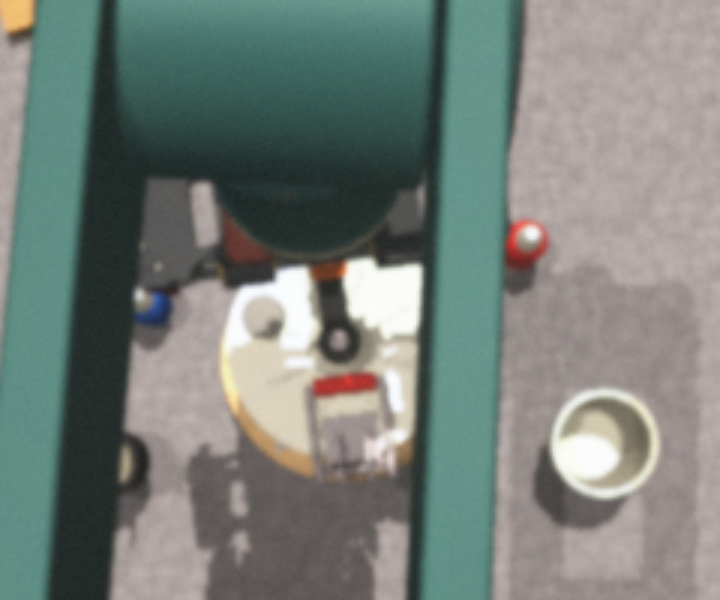

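Run:
```python
from h import *
print(current_clock(),current_force().round(1)); close_job()
```

```text
56.9167 [ 0.3  0.9 -0.4]
the job is handed in; nothing more can be done
```

The clasp is shut and the crank is parked over the yellow rib. I handed the job in at 56.9 s of the 72 s allowed; no verdict is reported.

- **Clasp:** I lifted it upright between loosely closed fingers. I then closed the fingers and pushed it over with the tool tilted until it snapped down. It was still shut after the cranking, with the sleeve's top about 14–16 mm above the lid and the lid about 2–3 mm lower than before.
- **Crank:** With the clasp shut, I turned the grip clockwise in four caged sweeps, from about -0.93 to 12.57 rad. That is about 13.5 rad, a little over two full turns. The last wrist picture shows the arm over the rib, about 0.015 rad off.
- **Bystanders:** I touched none of them. All four stand in the last wrist picture, but I did not re-measure their positions.
- **Forces:** While lifting the clasp, the finger stuck briefly against it and the force reached about 47 N before it came free. The contact was at the fingertips and well below the 120 N wrist limit. After that, the highest reading was about 24 N, pressing the clasp home.
- **Disagreement between checks:** The cameras differed by up to about 4 mm on where the tin's axis is. Measuring the tin's direction from the clasp bar to the crank's boss gave 0.085 rad, against the 0.11 rad I used.

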